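# Set a bench engine for a cold start

## Robot

A 7-joint arm with a two-finger parallel gripper is mounted at the origin on the work surface. World frame = base frame: x ahead of the robot, y to its left, z up, the work surface at z = 0. Lengths are in m, angles in degrees, forces in N, time in s.
With the tool pointing down it reaches from about 0.425 to 0.875 m from the base axis. Payload 4.7 kg.
Tool frame: the origin (TCP) lies midway between the tips of the shut fingers; the grasp point (between the pads) lies 19 mm behind it; z points along the fingers, y is the line along which they close (so a half turn about z gives the same grasp; the last joint's range is limited). The gripper opens to 87 mm and grips with 3 to 60 N. Pads are 19 mm wide; open, the fingers measure 117 mm over their backs; the gripper's body (75 mm by 190 mm) begins 51 mm behind the grasp point.
Start: joints at [-75.109, 18.392, -4.016, 83.108, 1.295, 78.541, -3.26], TCP at [0.158, 0.63, 0.223] pointing down, gripper open.
Joint ranges: [-163.93, 163.93], [-17.29, 119.83], [-79.2, 71.16], [3.27, 140.29], [-89.18, 269.18], [5.43, 117.66], [-154.24, 154.24]. Speed limits (degrees/s): [147.25, 147.25, 180, 180, 180, 180, 180].

## Interface

Orientations are given as [roll, pitch, yaw] about the fixed x, y, z axes, in that order (R = Rz(yaw) Ry(pitch) Rx(roll)).
In Python, from cell import env, viewer, boxes_of, masks_of gives the robot as it stands. The module is installed in compiled form; this text tells all that it offers.
- The arm moves only by the tool apply_moves, never from a script. Its argument "moves" is a list of rows, each a list of 7 numbers: the shift along the tool's x, y, z scaled (see below), then the turn, a rotation vector about the tool's x, y, z scaled (see below), then the opening, from 0 (shut) to 1 (fully open). A call has 1 to 20 rows; each row is the pose to reach, as a shift and turn from the pose commanded when the call began, along the tool's axes at that moment; what a row does not reach only later rows make up. The controller multiplies each number of a shift by 0.2 m and each number of a turn by 1.5 rad. A row lasts 1/10 s, in which the tool goes at most 50 mm and 8.59 degrees, less where a joint would pass 70% of its speed; a pose out of reach is approached as far as the arm can. A call with a number of a shift or a turn outside -1 to 1 is refused whole. A call with a gripper value outside its range is refused whole. The fingers move at their own pace and stop on an object; "grip_force" is the grip in N (left out, the last holds). Time passes only in rows, so rows that repeat a pose let the fingers close. It gives the time, the measured TCP pose, the force, the opening and the grip force at its end, in the units of the state.
- env.get_obs(): the state, without advancing time (a new reading comes with each control period).
- viewer.read_camera(name): name is "side" or "top"; returns the picture (420x560x3 uint8, red, green, blue); there is no depth.
- viewer.get_calibration(name): a dict with "fov_y" (degrees; the focal length in pixels is half the picture's height over the tangent of half this angle, whatever the lens; pixels are square), "cx", "cy" (the principal point, pixels), "k1" (the pictures are not rectified: a ray, as slopes to the right and down, at radius r is drawn at 1 + k1 r^2 times it, then the intrinsics apply), "position" and "orientation" of the camera in the world. Camera axes: x right, y up, looking along -z (the intrinsics and any distortion apply to the point x, -y, -z); pixel columns grow to the right and rows downward; lengths in m; the calibration is good to about 2 mm. A picture is of the moment at which its call begins. get_calibration takes no time and is no camera call.
- env.sign_off(): hands the job in; it is judged then, once.
Trained networks look in the newest picture that a camera, given by its name, has taken for a name from the list of things; names that differ only in an ending like _2 or _b are one class to them, and where a whole thing is asked for, a point or a joint stands for the part that bears it (a point fixed in the world has none). Each returns a list of dicts, best first, with "conf" (0 to 1); they miss things now and then, are a little off and sometimes report something else, mostly with a low value. They report only what shows in the picture. A call takes as long as a camera call.
- boxes_of(camera, target): "location" ([column, row] in pixels, amid what is visible of it).
- masks_of(camera, target): "pixels" (420x560 bool, what is visible of it) and "location" ([column, row] in pixels, amid what is visible of it).
The state is a dict: "time_s": time; "qpos": joint angles; "joint_velocities": joint speeds; "effort": joint torques, N m; "tool_pos": TCP position; "tool_rot": TCP orientation; "force": force on the tool from outside, world axes, zero at the start; "wrist_torque": the same for the moment, N m; "grip_width": finger opening in m; "grasp_force": force on a finger pad.
Only numpy, scipy, OpenCV 4.12 (cv2) and the standard library are available. Lean on these libraries where they do the work, as an engineer would, in place of code of your own. Each camera call takes 0.05 s, during which the arm holds its last target. There are 200 camera calls.

## Task

Get the small engine on the board ready for a cold start: push its choke lever with the fingertips from off, on past the half-choke click, all the way to the full-choke stop (the red dot), without forcing it. Then press the red primer button right down and let it spring back. Leave the socket, the oil bottle, the can and the spark-plug box standing where they are.

Things in the scene. Friction and masses are not known exactly. Their poses are not given: they have to be found in the camera images.
- engine: small engine on a plywood board 240 x 300 x 18 mm, fixed to the counter. Origin: centre of the board's underside; z up, -x side faces the robot at yaw 0. Its flat black control deck, 185 (x) x 205 (y) mm, centred at (-7.5, -12.5) mm, is 125 mm above the counter. Only the lever (to 174 mm), the primer and, near the pivot, two stop pins and a small housing (up to 13 mm) stand higher.
- choke (a joint): choke lever angle, rad: 0 off (start), 0.5 half choke (first detent), 1.0 full choke (hard stop). It turns about choke_pivot anticlockwise from above; the knob sweeps from +y to -y of the engine, arm along engine -x at 0.5. Sprung detents: leaving 0 or the half position takes about 6 N at the knob (more when pushed fast). Past 0.28 it snaps on to half, where it rests loosely between 0.47 and 0.6; past 0.8 it snaps to 1.0 and stays.
- choke_knob (a point): centre of the top face of the orange upright knob at the end of the lever: a cylinder 18 mm in diameter, standing from 4 to 49 mm above the deck, 70 mm from the pivot axis. It moves with the lever. The steel arm between it and the pivot is 12 mm wide and 7 to 11 mm above the deck.
- choke_pivot (a point): point of the pivot axis on the deck's top; fixed to the engine, axes parallel to the engine's.
- mark_off (a point): white dot 11 mm in diameter on the deck, 98 mm from the pivot, in line with the arm at 0 (off)
- mark_half (a point): yellow dot 11 mm in diameter on the deck, 98 mm from the pivot, in line with the arm at 0.5 (half choke)
- mark_full (a point): red dot 11 mm in diameter on the deck, 98 mm from the pivot, in line with the arm at 1.0 (full choke)
- primer (a joint): travel of the red primer button, m: 0 = up, 0.008 = fully down. A spring pushes it back; holding it fully down takes 6 N.
- primer_top (a point): centre of the top of the red round primer button, 30 mm in diameter, in a grey housing on the deck; it is pressed straight down. It lies 85 mm towards engine -y and 30 mm towards +x from the engine's origin.
- socket: loose steel spark-plug socket, upright cylinder 25 mm in diameter, 45 mm high, standing on the deck on the side of the off end, beside and behind the pivot. Origin: centre of its underside.
- oil: loose blue oil bottle with a yellow cap, 56 mm in diameter, 125 mm high, standing on the counter beside the engine. Origin: centre of its underside.
- can: loose red can with a paper label, 60 mm in diameter, 110 mm high, standing on the counter beside the engine. Origin: centre of its underside.
- plugbox: loose spark-plug box of brown card with a blue band, 32 x 32 x 90 mm, standing on the counter beside the engine. Origin: centre of its underside.

How it is judged:
By the outcome, as a careful person would: the job done as asked, in the order asked, and still so for the second after the job is handed in, with the robot touching nothing.
It also fails if it takes over 35 s, if anything falls off the work surface, if the arm or the gripper's body presses on something with over 40 N, if the wrist force passes 120 N, or if a joint passes its speed limit or range.

## Working session

There is one attempt and no reset: what is moved stays moved. The work goes in short steps, Python scripts to look and compute and a tool call to move; the robot and the scene stay as the last step left them, time stands still between calls to the robot, and variables do not carry over. Pictures are saved under pics/ and viewed, at most 10 in all, crops included, and the job is handed in when it is done.

Besides the shell and the picture viewer there is one more tool, called after ">>>" by a JSON object that holds its "method" and its "body". apply_moves: Moves the arm, as the interface text tells. Shifts and turns lie within -1 to 1; 1 stands for 0.2 m of shift or 1.5 rad of turn. Its arguments: {"type":"object","properties":{"moves":{"type":"array","items":{"type":"array","items":{"type":"number","minimum":-1,"maximum":1}}},"grip_force":{"type":"number"}},"required":["moves"]}

```bash
mkdir -p pics; cat > h.py <<'E'
import numpy as np, cv2
from scipy.spatial.transform import Rotation as R
from cell import env, viewer, boxes_of, masks_of
def cam(n):
    c=viewer.get_calibration(n); f=210/np.tan(np.radians(c["fov_y"])/2)
    return c,f
def ROT(o):
    o=np.array(o,float)
    return R.from_euler('xyz',o,degrees=True) if o.size==3 else (R.from_matrix(o) if o.size==9 else R.from_quat(o))
def ray(n,px):
    c,f=cam(n); d=np.array([(px[0]-c["cx"])/f,(px[1]-c["cy"])/f]); u=d.copy()
    for _ in range(30): u=d/(1+c["k1"]*(u@u))
    return np.array(c["position"]),ROT(c["orientation"]).apply([u[0],-u[1],-1])
def atz(n,px,z):
    p,d=ray(n,px); return p+d*(z-p[2])/d[2]
def proj(n,P):
    c,f=cam(n); q=ROT(c["orientation"]).inv().apply(np.array(P)-c["position"])
    u=np.array([q[0],-q[1]])/-q[2]; u=u*(1+c["k1"]*(u@u)); return u*f+[c["cx"],c["cy"]]
E
python3 - <<'E'
from h import *
for n in("top","side"):
    print(viewer.get_calibration(n))
    im=viewer.read_camera(n); cv2.imwrite(f"pics/{n}0.png",im[:,:,::-1])
    for t,z in dict(choke_knob=.174,choke_pivot=.125,mark_off=.125,mark_half=.125,mark_full=.125,primer_top=.14,socket=.17,oil=.125,can=.11,plugbox=.09,engine=.125).items():
        for b in boxes_of(n,t)[:2]: print(n,t,round(b["conf"],2),np.round(b["location"],1),np.round(atz(n,b["location"],z),3))
print(env.get_obs())
E
```

```text
{'fov_y': 47.49086030941688, 'cx': 283.3622204268987, 'cy': 214.0578423170288, 'k1': -0.050335766860424694, 'position': array([0.39047323, 0.0496758 , 1.03671806]), 'orientation': array([  9.23473456,  -0.78952216, -90.69393077])}
top choke_knob 0.98 [272.8 207. ] [0.544 0.055 0.174]
top choke_pivot 0.55 [279.8 222.7] [0.522 0.042 0.125]
top choke_pivot 0.38 [323.2 187.8] [ 0.59  -0.043  0.125]
top mark_off 0.83 [280.6 225.2] [0.517 0.041 0.125]
top mark_half 0.62 [282.5 220.9] [0.525 0.037 0.125]
top mark_full 0.86 [284.5 225.8] [0.516 0.033 0.125]
top primer_top 0.74 [323.4 187.6] [ 0.587 -0.042  0.14 ]
top primer_top 0.33 [241.2 197.4] [0.569 0.116 0.14 ]
top socket 0.63 [241.6 194.2] [0.569 0.113 0.17 ]
top socket 0.56 [271.8 211.7] [0.536 0.057 0.17 ]
top oil 0.73 [170.1 215.6] [0.538 0.254 0.125]
top oil 0.63 [284.9 222.3] [0.522 0.033 0.125]
top can 0.96 [187.6 270.9] [0.432 0.221 0.11 ]
top plugbox 0.75 [376.7 179.5] [ 0.614 -0.157  0.09 ]
top engine 0.61 [283.1 226.1] [0.515 0.036 0.125]
{'fov_y': 57.83395991087239, 'cx': 269.75198729396834, 'cy': 209.52708662612412, 'k1': -
[... 916 characters left out ...]
1.2, 'qpos': array([-75.10633391,  18.38929986,  -4.01766836,  83.10903323,
         1.2952354 ,  78.54159475,  -3.26039402]), 'joint_velocities': array([ 0.03811411, -0.06259148,  0.01652207,  0.00215616, -0.01288986,
       -0.04355786, -0.06999359]), 'effort': array([ 6.62975635e-04, -4.91116333e+01, -4.02809344e-01, -3.12767744e+01,
       -6.36387756e-02,  3.33878654e-02,  3.19863943e-05]), 'tool_pos': array([0.15820858, 0.63045738, 0.2226035 ]), 'tool_rot': array([1.79994772e+02, 2.61983970e-03, 1.65916304e+02]), 'force': array([ 0.18325395,  0.57395108, -0.04142633]), 'wrist_torque': array([-0.0030371 , -0.01033035,  0.09077243]), 'grasp_force': 0.0, 'grip_width': 0.08719386914029502}
```

```bash
python3 - <<'E'
import cv2
a=cv2.imread("pics/top0.png")[120:300,130:410]; cv2.imwrite("pics/t0c.png",cv2.resize(a,None,fx=2.85,fy=2.85,interpolation=2))
a=cv2.imread("pics/side0.png")[120:360,110:430]; cv2.imwrite("pics/s0c.png",cv2.resize(a,None,fx=2.5,fy=2.5,interpolation=2))
E
```

```text
(no output)
```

View pics/t0c.png

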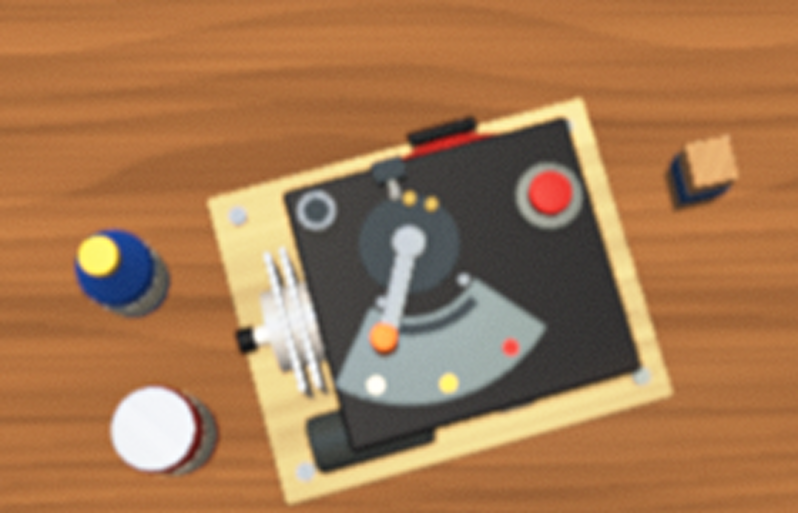

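View pics/s0c.png

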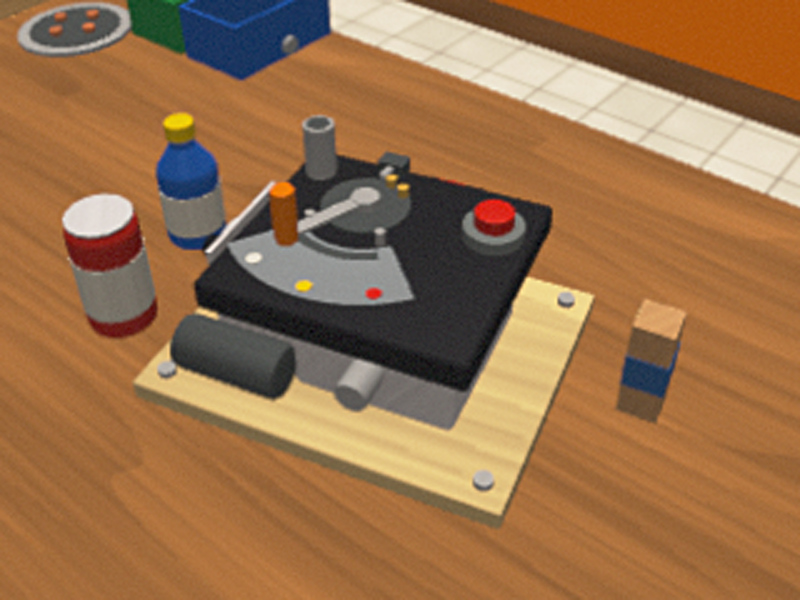

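The top crop shows white, yellow and red dots at about (262,255), (287,254) and (309,242) in full-picture pixels. The knob is at (265,238), the pivot at (273,204), the primer at (323,187) and the socket at (241,194). The side view agrees: the lever stands at off, and the socket is behind and to the left. The networks' mark and pivot answers are off (they give the engine's centre), so I'll use colour centroids and fit the marks.

```bash
cat > fit.py <<'E'
from h import *
from scipy.optimize import least_squares
def cen(n,im,seed,lo,hi,r=9):
    hsv=cv2.cvtColor(im,cv2.COLOR_RGB2HSV); m=cv2.inRange(hsv,np.array(lo),np.array(hi))
    w=np.zeros_like(m); cv2.circle(w,tuple(int(v) for v in seed),r,255,-1); m&=w
    ys,xs=np.nonzero(m); return np.array([xs.mean(),ys.mean()]),len(xs)
S={"top":dict(off=(261.6,254.7),half=(287.2,254.4),full=(309.3,241.8),knob=(264.7,237.9),primer=(323,187.4)),
   "side":dict(off=(211.2,223),half=(231.6,234.4),full=(259.6,237.2),primer=(307.6,204))}
C=dict(off=((0,0,190),(180,60,255)),half=((20,120,120),(38,255,255)),full=((0,140,110),(12,255,255)),knob=((5,150,120),(20,255,255)),primer=((0,150,100),(9,255,255)))
E
python3 - <<'E'
from fit import *
obs={}
for n in S:
    im=cv2.imread(f"pics/{n}0.png")[:,:,::-1].copy()
    for k,s in S[n].items():
        p,c=cen(n,im,s,*[list(v) for v in C[k]],r=12 if k=="primer" else 7); obs[n,k]=p
        print(n,k,p.round(1),c,atz(n,p,{'knob':.174,'primer':.145}.get(k,.125)).round(4))
def pts(v):
    px,py,yaw=v[:3]; P={}
    for k,a in(("off",0),("half",.5),("full",1.)):
        t=yaw+np.pi+a-.5; P[k]=[px+.098*np.cos(t),py+.098*np.sin(t),.125]
    t=yaw+np.pi-.5; P["knob"]=[px+.07*np.cos(t),py+.07*np.sin(t),.174]
    return P
for cams in(("top",),("side",),("top","side")):
    f=lambda v:np.concatenate([proj(n,pts(v)[k])-o for (n,k),o in obs.items() if k!="primer" and n in cams])
    r=least_squares(f,[.55,.055,.2]); print(cams,r.x.round(4),np.degrees(r.x[2]).round(2),r.fun.round(1))
p1,d1=ray("top",obs["top","primer"]);p2,d2=ray("side",obs["side","primer"])
s=np.linalg.lstsq(np.c_[d1,-d2],p2-p1,rcond=None)[0];print("primer",p1+d1*s[0],p2+d2*s[1])
print({k:np.round(v,4) for k,v in pts(r.x).items()})
E
```

```text
top off [261.5 254.5] 52 [0.4608 0.078  0.125 ]
top half [287.  254.1] 20 [0.461  0.0292 0.125 ]
top full [308.6 241.4] 15 [ 0.4849 -0.0125  0.125 ]
top knob [264.5 238.8] 63 [0.4854 0.071  0.174 ]
top primer [322.5 187.3] 169 [ 0.5864 -0.04    0.145 ]
side off [211.2 222.6] 22 [0.462  0.0821 0.125 ]
side half [231.1 234. ] 24 [0.4619 0.033  0.125 ]
side full [259.1 236.8] 22 [ 0.4863 -0.0093  0.125 ]
side primer [307.5 206.2] 184 [ 0.5853 -0.0391  0.145 ]
('top',) [0.555  0.0557 0.2735] 15.67 [ 0.1  0.6 -0.   0.2  0.1  0.  -0.3 -0.8]
('side',) [0.557  0.0586 0.2621] 15.02 [ 0.1  0.2  0.1 -0.2 -0.2  0. ]
('top', 'side') [0.5554 0.0566 0.2687] 15.39 [-0.5  0.4 -0.7  0.1 -0.5 -0.  -0.9 -1.   0.4  1.2  0.6  0.9  0.5  1. ]
primer [ 0.58638543 -0.03994483  0.14509638] [ 0.5854909  -0.03895558  0.14480039]
{'off': array([0.46 , 0.079, 0.125]), 'half': array([0.4609, 0.0305, 0.125 ]), 'full': array([ 0.4849, -0.0116,  0.125 ]), 'knob': array([0.4872, 0.0726, 0.174 ])}
```

```bash
cat >> h.py <<'E'
def rel(targets,p0=None,r0=None):
    o=env.get_obs(); p0=o["tool_pos"] if p0 is None else p0; R0=ROT(o["tool_rot"] if r0 is None else r0)
    for x,y,z,yaw in targets:
        s=R0.inv().apply(np.array([x,y,z])-p0)/.2; w=(R0.inv()*ROT([180,0,yaw])).as_rotvec()/1.5
        print(np.r_[s,w].round(3).tolist())
PIV=np.array([.5555,.057]); A0=np.radians(166.75)
def behind(a,d,z,r=.070):
    "TCP d metres behind knob centre at lever angle a, tool x along -tangent"
    t=A0+a; u=np.array([np.cos(t),np.sin(t)]); q=np.array([-u[1],u[0]])
    p=PIV+r*u-d*q; return [p[0],p[1],z,np.degrees(t)-90]
E
python3 - <<'E'
from h import *
print(behind(0,.036,.148), behind(1,.0185,.148))
T=behind(0,.036,.148)
p=np.array([.158,.630,.223]);q=np.array([T[0],T[1],.223])
for i in(1,2,3,4):
    a=p+(q-p)*(i-1)/4;b=p+(q-p)*i/4
    y0=165.9+(T[3]-165.9)*(i-1)/4;y1=165.9+(T[3]-165.9)*i/4
    rel([[*b,y1]],a,[180,0,y0])
E
```

```text
[np.float64(0.4956146659809755), np.float64(0.10808568066914515), 0.148, np.float64(76.75)] [np.float64(0.49232327373061313), np.float64(0.021631210681125022), 0.148, np.float64(134.04577951308232)]
[-0.568, -0.53, -0.0, 0.0, -0.0, 0.259]
[-0.727, -0.275, -0.0, -0.0, -0.0, 0.259]
[-0.777, 0.021, 0.0, -0.0, -0.0, 0.259]
[-0.711, 0.314, 0.0, -0.0, -0.0, 0.259]
```

>>> {"method": "apply_moves", "body": {"moves": [[-0.57,-0.53,0,0,0,0.26,0],[-0.57,-0.53,0,0,0,0.26,0],[-0.57,-0.53,0,0,0,0.26,0],[-0.57,-0.53,0,0,0,0.26,0],[-0.57,-0.53,0,0,0,0.26,0]], "grip_force": 20}}

```text
time_s: 1.7
tool_pos: [0.2445, 0.4988, 0.2232]
tool_rot: [179.9, -0.0, 143.4]
force: [-0.5, 0.2, 0.2]
grip_width: 0.0548
grasp_force: 0.0
```

>>> {"method": "apply_moves", "body": {"moves": [[-0.73,-0.27,0,0,0,0.26,0],[-0.73,-0.27,0,0,0,0.26,0],[-0.73,-0.27,0,0,0,0.26,0],[-0.73,-0.27,0,0,0,0.26,0],[-0.73,-0.27,0,0,0,0.26,0]]}}

```text
time_s: 2.2
tool_pos: [0.3286, 0.3702, 0.2229]
tool_rot: [180.0, -0.1, 121.2]
force: [-0.3, 0.1, 0.6]
grip_width: 0.0149
grasp_force: 0.0
```

>>> {"method": "apply_moves", "body": {"moves": [[-0.78,0.02,0,0,0,0.26,0],[-0.78,0.02,0,0,0,0.26,0],[-0.78,0.02,0,0,0,0.26,0],[-0.78,0.02,0,0,0,0.26,0],[-0.78,0.02,0,0,0,0.26,0]]}}

```text
time_s: 2.7
tool_pos: [0.4128, 0.2398, 0.2227]
tool_rot: [180.0, -0.0, 99.0]
force: [-0.2, 0.1, -0.2]
grip_width: 0.0005
grasp_force: 0.0
```

>>> {"method": "apply_moves", "body": {"moves": [[-0.71,0.31,0,0,0,0.26,0],[-0.71,0.31,0,0,0,0.26,0],[-0.71,0.31,0,0,0,0.26,0],[-0.71,0.31,0,0,0,0.26,0],[-0.71,0.31,0,0,0,0.26,0],[-0.71,0.31,0,0,0,0.26,0]]}}

```text
time_s: 3.3
tool_pos: [0.4949, 0.1115, 0.2222]
tool_rot: [-179.9, -0.0, 76.9]
force: [-0.1, -0.3, 0.5]
grip_width: 0.0004
grasp_force: 0.0
```

```bash
python3 - <<'E'
from h import *
o=env.get_obs();print(o["time_s"],o["tool_pos"],o["tool_rot"],o["force"],o["grip_width"],o["qpos"])
rel([behind(0,.036,.148)])
im=viewer.read_camera("side"); a=im[60:300,110:430,::-1]; cv2.imwrite("pics/s1.png",cv2.resize(a,None,fx=2.5,fy=2.5,interpolation=2))
E
```

```text
3.3 [0.4949466  0.11152043 0.22223972] [-1.79936502e+02 -2.98808341e-02  7.68865617e+01] [-0.11891162 -0.34807486  0.50075366] 0.00036803805750544984 [-43.12504359   0.34953688  27.78227253 103.95126917  -0.22638536
  75.78118102 -28.40088734]
[-0.016, 0.008, 0.371, -0.001, -0.0, 0.002]
```

View pics/s1.png

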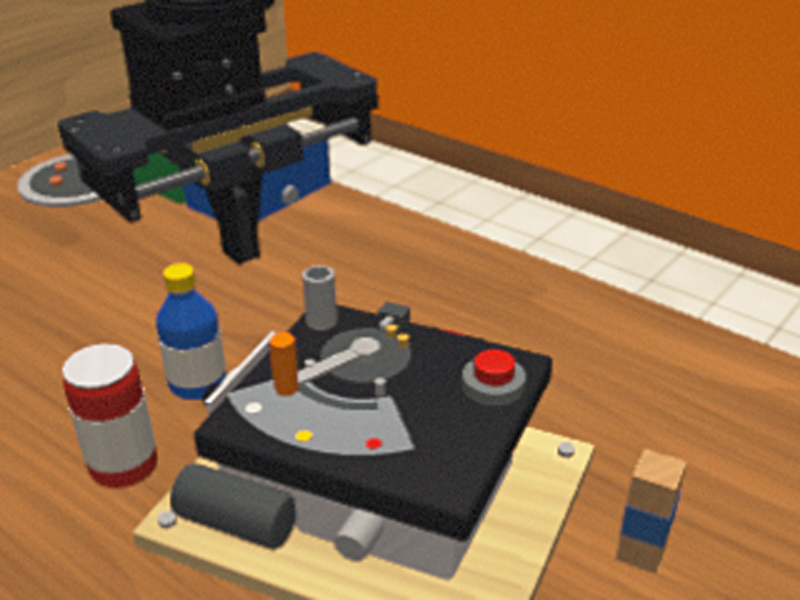

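The shut fingers hang above and on the off side of the knob, about (205,160) in full-picture pixels, clear of the socket and bottle. Next I descend to knob height.

>>> {"method": "apply_moves", "body": {"moves": [[-0.01,0,0.13,0,0,0,0],[-0.01,0,0.26,0,0,0,0],[-0.01,0,0.37,0,0,0,0],[-0.01,0,0.37,0,0,0,0]]}}

```text
time_s: 3.75
tool_pos: [0.4923, 0.1076, 0.1456]
tool_rot: [-179.7, 0.2, 76.8]
force: [-0.2, -1.3, -1.2]
grip_width: 0.0
grasp_force: 0.0
```

```bash
python3 - <<'E'
from h import *
o=env.get_obs();print(o["time_s"],o["tool_pos"],o["tool_rot"],o["force"])
rel([behind(0,d,.148) for d in(.0195,)]+[behind(a,.0185,.148) for a in np.arange(.05,.51,.05)])
E
```

```text
3.75 [0.49229577 0.10764083 0.14562671] [-1.79696508e+02  1.71629114e-01  7.67930630e+01] [-0.20791763 -1.29268285 -1.23614046]
[-0.077, 0.016, -0.012, -0.004, 0.002, 0.0]
[-0.099, 0.011, -0.012, -0.004, 0.002, -0.033]
[-0.117, 0.008, -0.012, -0.004, 0.002, -0.066]
[-0.135, 0.006, -0.011, -0.004, 0.002, -0.1]
[-0.153, 0.004, -0.011, -0.004, 0.002, -0.133]
[-0.171, 0.003, -0.011, -0.004, 0.002, -0.166]
[-0.189, 0.004, -0.011, -0.004, 0.001, -0.2]
[-0.207, 0.005, -0.011, -0.004, 0.001, -0.233]
[-0.225, 0.007, -0.011, -0.004, 0.001, -0.266]
[-0.243, 0.01, -0.011, -0.004, 0.001, -0.3]
[-0.261, 0.014, -0.011, -0.004, 0.001, -0.333]
```

>>> {"method": "apply_moves", "body": {"moves": [[-0.04,0.01,-0.01,0,0,0,0],[-0.07,0.015,-0.01,0,0,0,0],[-0.085,0.015,-0.01,0,0,-0.015,0],[-0.1,0.01,-0.01,0,0,-0.03,0],[-0.11,0.01,-0.01,0,0,-0.05,0],[-0.12,0.01,-0.01,0,0,-0.07,0],[-0.13,0.005,-0.01,0,0,-0.09,0]]}}

```text
time_s: 4.45
tool_pos: [0.4911, 0.0821, 0.1516]
tool_rot: [179.9, -0.2, 84.5]
force: [1.8, 3.2, 0.1]
grip_width: 0.0002
grasp_force: 1.8
```

```bash
python3 - <<'E'
from h import *
o=env.get_obs();print(o["time_s"],o["tool_pos"],o["tool_rot"],o["force"])
for a in (.1,.13,.15): print(behind(a,.0185,.148))
print([ (b["conf"],atz("top",b["location"],.15)) for b in (viewer.read_camera("top") is not None and boxes_of("top","choke_knob"))])
E
```

```text
4.45 [0.49112255 0.08211143 0.15157162] [179.86761686  -0.20377575  84.45198827] [1.83996934 3.24379645 0.06893895]
[np.float64(0.4885233927538221), np.float64(0.08450243774270257), 0.148, np.float64(82.47957795130824)]
[np.float64(0.48772858058980983), np.float64(0.08248106573768259), 0.148, np.float64(84.19845133670071)]
[np.float64(0.4872325470812096), np.float64(0.08112063166628808), 0.148, np.float64(85.34436692696235)]
[]
```

```bash
python3 - <<'E'
from h import *
rel([behind(a,.0185,.149) for a in np.arange(.16,.45,.03)])
E
```

```text
[-0.007, -0.019, 0.012, 0.001, -0.002, -0.018]
[-0.017, -0.021, 0.012, 0.001, -0.002, -0.038]
[-0.028, -0.023, 0.012, 0.001, -0.002, -0.058]
[-0.039, -0.025, 0.012, 0.001, -0.002, -0.078]
[-0.049, -0.026, 0.012, 0.001, -0.002, -0.098]
[-0.06, -0.027, 0.012, 0.001, -0.002, -0.118]
[-0.071, -0.028, 0.012, 0.001, -0.002, -0.138]
[-0.082, -0.029, 0.012, 0.001, -0.002, -0.158]
[-0.093, -0.029, 0.012, 0.002, -0.001, -0.178]
[-0.104, -0.028, 0.012, 0.002, -0.001, -0.198]
```

>>> {"method": "apply_moves", "body": {"moves": [[-0.01,-0.01,0.01,0,0,-0.02,0],[-0.02,-0.02,0.01,0,0,-0.04,0],[-0.03,-0.02,0.01,0,0,-0.06,0],[-0.04,-0.025,0.01,0,0,-0.08,0],[-0.05,-0.025,0.01,0,0,-0.1,0],[-0.06,-0.025,0.01,0,0,-0.12,0],[-0.07,-0.03,0.01,0,0,-0.14,0]]}}

```text
time_s: 5.25
tool_pos: [0.4828, 0.0659, 0.1486]
tool_rot: [-180.0, 0.1, 96.4]
force: [0.6, 0.3, 0.1]
grip_width: 0.0003
grasp_force: 0.1
```

```bash
python3 - <<'E'
from h import *
o=env.get_obs();print(o["time_s"],o["tool_pos"],o["tool_rot"],o["force"])
for a in (.3,.35,.4): print(behind(a,.0185,.148))
im=viewer.read_camera("side"); print([(b["conf"],b["location"]) for b in boxes_of("side","choke_knob")])
for a in(.3,.4,.5,.6): 
    t=A0+a; print(a,proj("side",[*(PIV+.07*np.array([np.cos(t),np.sin(t)])),.152]))
cv2.imwrite("pics/s2.png",cv2.resize(im[100:280,170:410,::-1],None,fx=3.3,fy=3.3,interpolation=2))
rel([behind(a,.0185,.149) for a in np.arange(.35,.97,.04)])
E
```

```text
5.25 [0.48277736 0.06593448 0.14857093] [-1.79977702e+02  6.04762636e-02  9.63733220e+01] [0.61977562 0.33354437 0.07825149]
[np.float64(0.484394574839246), np.float64(0.07064802230026052), 0.148, np.float64(93.9387338539247)]
[np.float64(0.48380132128844744), np.float64(0.0670771757460886), 0.148, np.float64(96.80352282957884)]
[np.float64(0.48338727709447765), np.float64(0.06348114150064316), 0.148, np.float64(99.66831180523295)]
[(0.68, [252.6, 204.0])]
0.3 [231.42169152 210.59365228]
0.4 [234.66987003 211.89346847]
0.5 [238.1723312  212.98395099]
0.6 [241.88899537 213.84912379]
[0.006, 0.007, -0.003, -0.001, 0.001, -0.006]
[-0.008, 0.004, -0.003, -0.001, 0.001, -0.033]
[-0.022, 0.001, -0.003, -0.001, 0.001, -0.06]
[-0.036, -0.001, -0.003, -0.001, 0.001, -0.086]
[-0.051, -0.003, -0.003, -0.001, 0.001, -0.113]
[-0.065, -0.004, -0.003, -0.001, 0.001, -0.14]
[-0.08, -0.004, -0.003, -0.001, 0.001, -0.166]
[-0.094, -0.004, -0.003, -0.001, 0.001, -0.193]
[-0.109, -0.003, -0.003, -0.001, 0.001, -0.22]
[-0.123, -0.002, -0.003, -0.001, 0.001, -0.246]
[-0.137, 0.0, -0.003, -0.001, 0.001, -0.273]
[-0.152, 0.003, -0.003, -0.001, 0.001, -0.3]
[-0.166, 0.006, -0.003, -0.001, 0.001, -0.326]
[-0.18, 0.009, -0.003, -0.001, 0.001, -0.353]
[-0.194, 0.013, -0.003, -0.001, 0.0, -0.38]
[-0.207, 0.018, -0.003, -0.001, 0.0, -0.406]
```

View pics/s2.png

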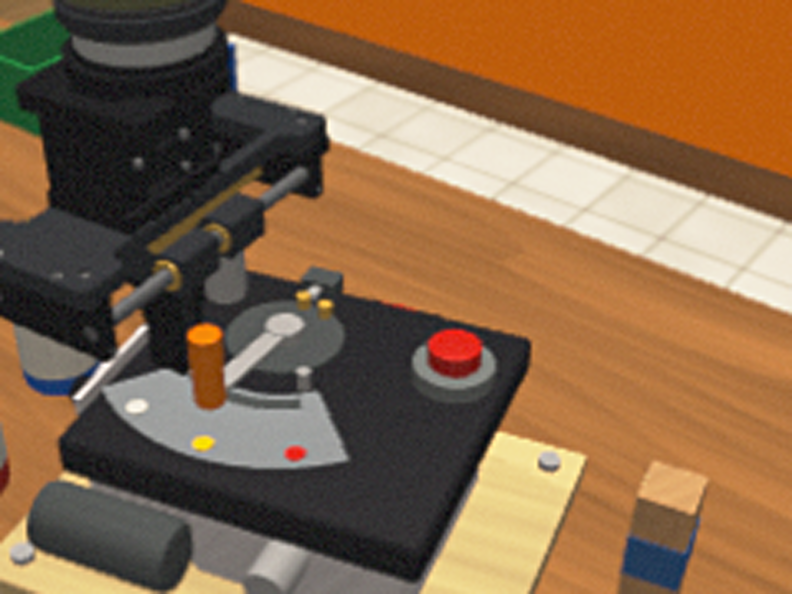

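The lever has passed the first detent: the knob is at about (232,211), the fingers are right behind it, and the force is near zero. I'll push on towards the second snap.

>>> {"method": "apply_moves", "body": {"moves": [[-0.01,0,0,0,0,-0.03,0],[-0.02,0,0,0,0,-0.06,0],[-0.035,0,0,0,0,-0.085,0],[-0.05,0,0,0,0,-0.11,0],[-0.065,0,0,0,0,-0.14,0],[-0.08,0,0,0,0,-0.165,0],[-0.09,0,0,0,0,-0.19,0]]}}

```text
time_s: 6.05
tool_pos: [0.484, 0.0484, 0.1483]
tool_rot: [-179.9, -0.0, 112.7]
force: [-2.4, 0.4, 0.9]
grip_width: 0.0006
grasp_force: 0.9
```

```bash
python3 - <<'E'
from h import *
o=env.get_obs();print(o["time_s"],o["tool_pos"],o["tool_rot"],o["force"])
for a in (.55,.6,.65): print(behind(a,.0185,.148))
im=viewer.read_camera("side")
hsv=cv2.cvtColor(im,cv2.COLOR_RGB2HSV);m=cv2.inRange(hsv,np.array([5,170,100]),np.array([19,255,255]));m[:190]=0;m[240:]=0;m[:,:215]=0;m[:,275:]=0
ys,xs=np.nonzero(m);print("knob px",xs.mean(),ys.mean(),len(xs))
for a in(.4,.5,.6,.7,.8,1): 
    t=A0+a; print(a,proj("side",[*(PIV+.07*np.array([np.cos(t),np.sin(t)])),.152]))
rel([behind(a,.0185,.149) for a in np.arange(.59,1,.03)])
E
```

```text
6.05 [0.48402463 0.0484453  0.14831787] [-1.79878913e+02 -1.58943169e-02  1.12664549e+02] [-2.36837341  0.43542019  0.91570761]
[np.float64(0.4832284955576503), np.float64(0.05263197462925957), 0.148, np.float64(108.26267873219527)]
[np.float64(0.48353712639845015), np.float64(0.04902536376959038), 0.148, np.float64(111.1274677078494)]
[np.float64(0.48402562694571377), np.float64(0.04543868534738699), 0.148, np.float64(113.99225668350351)]
knob px 241.02978723404254 212.54468085106382 235
0.4 [234.66987003 211.89346847]
0.5 [238.1723312  212.98395099]
0.6 [241.88899537 213.84912379]
0.7 [245.77574116 214.47602698]
0.8 [249.78515372 214.85507195]
1 [257.97119529 214.84963281]
[0.008, 0.0, -0.003, -0.001, -0.0, 0.025]
[-0.002, -0.003, -0.003, -0.001, -0.0, 0.005]
[-0.013, -0.005, -0.003, -0.001, -0.0, -0.015]
[-0.023, -0.008, -0.003, -0.001, -0.0, -0.035]
[-0.034, -0.01, -0.003, -0.001, -0.0, -0.055]
[-0.045, -0.012, -0.003, -0.001, -0.0, -0.075]
[-0.055, -0.013, -0.003, -0.001, -0.0, -0.095]
[-0.066, -0.014, -0.003, -0.001, -0.0, -0.115]
[-0.077, -0.015, -0.003, -0.001, -0.0, -0.135]
[-0.088, -0.015, -0.003, -0.001, -0.0, -0.155]
[-0.099, -0.015, -0.003, -0.001, -0.0, -0.175]
[-0.109, -0.015, -0.003, -0.001, -0.0, -0.195]
[-0.12, -0.015, -0.003, -0.001, -0.0, -0.215]
[-0.131, -0.014, -0.003, -0.001, -0.0, -0.235]
```

>>> {"method": "apply_moves", "body": {"moves": [[-0.015,-0.005,0,0,0,-0.02,0],[-0.025,-0.01,0,0,0,-0.04,0],[-0.035,-0.01,0,0,0,-0.06,0],[-0.045,-0.01,0,0,0,-0.08,0],[-0.055,-0.015,0,0,0,-0.1,0],[-0.065,-0.015,0,0,0,-0.12,0]]}}

```text
time_s: 6.7
tool_pos: [0.4861, 0.0361, 0.1482]
tool_rot: [-179.9, -0.1, 123.0]
force: [-2.9, 1.8, 1.3]
grip_width: 0.0
grasp_force: 1.2
```

```bash
cat > chk.py <<'E'
from h import *
o=env.get_obs();print(o["time_s"],o["tool_pos"],o["tool_rot"],o["force"])
im=viewer.read_camera("side")
hsv=cv2.cvtColor(im,cv2.COLOR_RGB2HSV);m=cv2.inRange(hsv,np.array([5,170,100]),np.array([19,255,255]));m[:190]=0;m[240:]=0;m[:,:215]=0;m[:,285:]=0
ys,xs=np.nonzero(m);print("knob px",xs.mean(),ys.mean(),len(xs))
rel([behind(a,.0185,.149) for a in np.arange(.7,1.01,.03)])
E
python3 chk.py
```

```text
6.7 [0.48606549 0.03608397 0.1482387 ] [-1.79894335e+02 -8.11905994e-02  1.22965647e+02] [-2.88003743  1.76165077  1.33359117]
knob px 249.35555555555555 217.23703703703703 135
[0.031, 0.011, -0.004, -0.001, -0.0, 0.072]
[0.021, 0.007, -0.004, -0.001, -0.0, 0.052]
[0.011, 0.003, -0.004, -0.001, -0.0, 0.032]
[0.0, 0.0, -0.004, -0.001, -0.0, 0.012]
[-0.01, -0.002, -0.004, -0.001, -0.0, -0.008]
[-0.021, -0.005, -0.004, -0.001, -0.001, -0.028]
[-0.031, -0.007, -0.004, -0.001, -0.001, -0.048]
[-0.042, -0.009, -0.004, -0.001, -0.001, -0.068]
[-0.053, -0.01, -0.004, -0.001, -0.001, -0.088]
[-0.064, -0.012, -0.004, -0.001, -0.001, -0.108]
[-0.074, -0.013, -0.004, -0.001, -0.001, -0.128]
```

>>> {"method": "apply_moves", "body": {"moves": [[-0.01,0,0,0,0,-0.02,0],[-0.02,-0.005,0,0,0,-0.035,0],[-0.03,-0.005,0,0,0,-0.05,0],[-0.03,-0.005,0,0,0,-0.05,0]]}}

```text
time_s: 7.15
tool_pos: [0.4901, 0.0298, 0.1487]
tool_rot: [180.0, 0.0, 127.2]
force: [-0.1, -0.5, -0.1]
grip_width: 0.0003
grasp_force: 0.0
```

```bash
cat >> chk.py <<'E'
import sys
if len(sys.argv)>1: cv2.imwrite(f"pics/{sys.argv[1]}.png",cv2.resize(im[100:280,170:410,::-1],None,fx=3.3,fy=3.3,interpolation=2))
E
python3 chk.py s3
```

```text
7.15 [0.49011645 0.02981937 0.14872618] [1.79959158e+02 4.97014442e-02 1.27207429e+02] [-0.10747917 -0.48303659 -0.10217711]
knob px 257.97163120567376 217.61702127659575 141
[0.063, 0.015, -0.001, 0.001, 0.0, 0.12]
[0.054, 0.01, -0.001, 0.0, 0.0, 0.1]
[0.043, 0.006, -0.001, 0.0, 0.0, 0.08]
[0.033, 0.002, -0.001, 0.0, 0.0, 0.06]
[0.023, -0.001, -0.001, 0.0, 0.0, 0.04]
[0.013, -0.005, -0.001, 0.0, 0.0, 0.02]
[0.002, -0.008, -0.001, 0.0, 0.0, 0.0]
[-0.008, -0.01, -0.001, 0.0, 0.0, -0.02]
[-0.019, -0.013, -0.001, 0.0, 0.0, -0.04]
[-0.03, -0.015, -0.001, 0.0, 0.0, -0.06]
[-0.04, -0.016, -0.001, 0.0, 0.0, -0.08]
```

View pics/s3.png

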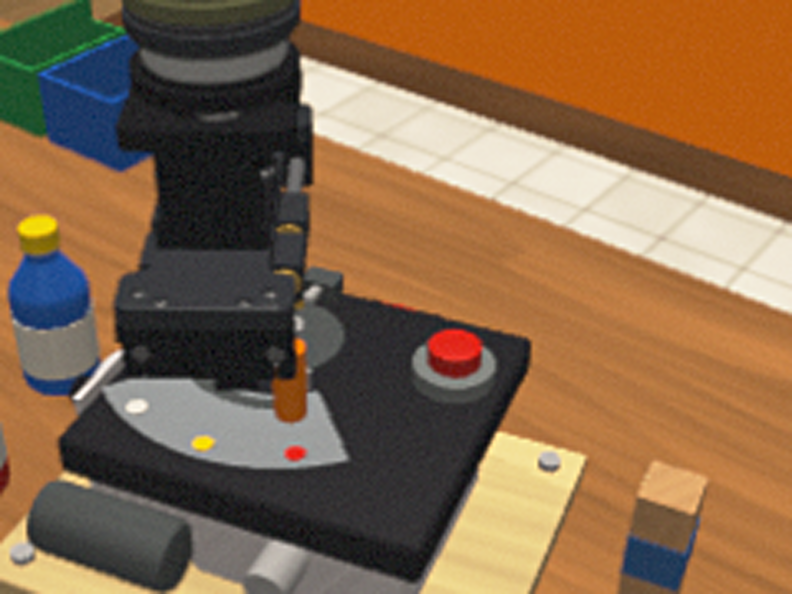

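The knob has snapped to the red dot: it sits at (258,217), exactly the pixel predicted for 1.0, with no force on the tool. I'll back off, lift, and go over to the primer.

>>> {"method": "apply_moves", "body": {"moves": [[0.04,0,0,0,0,0,0],[0.04,0,-0.12,0,0,0,0],[0.04,0,-0.25,0,0,0,0],[0.04,0,-0.35,0,0,0,0],[0.04,0,-0.35,0,0,0,0]]}}

```text
time_s: 7.7
tool_pos: [0.4864, 0.0376, 0.2214]
tool_rot: [179.7, 0.1, 127.3]
force: [1.1, 0.3, -0.5]
grip_width: 0.0003
grasp_force: 0.0
```

```bash
python3 - <<'E'
from h import *
o=env.get_obs();print(o["tool_pos"],o["force"])
rel([[.586,-.0395,.215,105],[.586,-.0395,.165,105]])
E
```

```text
[0.48635875 0.03756733 0.22141824] [ 1.093411    0.2659634  -0.52524908]
[-0.608, 0.163, 0.034, 0.004, 0.0, 0.259]
[-0.608, 0.162, 0.284, 0.004, 0.0, 0.259]
```

>>> {"method": "apply_moves", "body": {"moves": [[-0.2,0.05,0,0,0,0.09,0],[-0.4,0.11,0.02,0,0,0.18,0],[-0.61,0.16,0.03,0,0,0.26,0],[-0.61,0.16,0.03,0,0,0.26,0],[-0.61,0.16,0.16,0,0,0.26,0],[-0.61,0.16,0.28,0,0,0.26,0],[-0.61,0.16,0.28,0,0,0.26,0],[-0.61,0.16,0.28,0,0,0.26,0]]}}

```text
time_s: 8.5
tool_pos: [0.5834, -0.0405, 0.1622]
tool_rot: [-179.9, -0.0, 104.9]
force: [0.4, 0.6, -0.1]
grip_width: 0.0005
grasp_force: 0.0
```

```bash
python3 chk.py s4; python3 - <<'E'
from h import *
rel([[.586,-.0395,z,105] for z in(.15,.146,.138)])
E
```

```text
8.5 [ 0.58336594 -0.04049249  0.16220631] [-1.79925410e+02 -2.81974033e-02  1.04937033e+02] [ 0.41588764  0.64307957 -0.13882944]
knob px 256.9495798319328 213.4327731092437 238
[0.527, -0.374, 0.071, 0.001, -0.0, -0.139]
[0.516, -0.375, 0.071, 0.001, -0.0, -0.159]
[0.505, -0.375, 0.071, 0.001, 0.0, -0.179]
[0.494, -0.375, 0.071, 0.001, 0.0, -0.199]
[0.484, -0.374, 0.071, 0.001, 0.0, -0.219]
[0.473, -0.373, 0.071, 0.001, 0.0, -0.239]
[0.462, -0.372, 0.071, 0.001, 0.0, -0.259]
[0.451, -0.37, 0.071, 0.001, 0.0, -0.279]
[0.44, -0.368, 0.071, 0.001, 0.0, -0.299]
[0.43, -0.366, 0.071, 0.001, 0.0, -0.319]
[0.419, -0.364, 0.071, 0.001, 0.0, -0.339]
[0.003, 0.01, 0.066, 0.001, -0.0, -0.001]
[0.003, 0.01, 0.086, 0.001, -0.0, -0.001]
[0.003, 0.01, 0.126, 0.001, -0.0, -0.001]
```

View pics/s4.png

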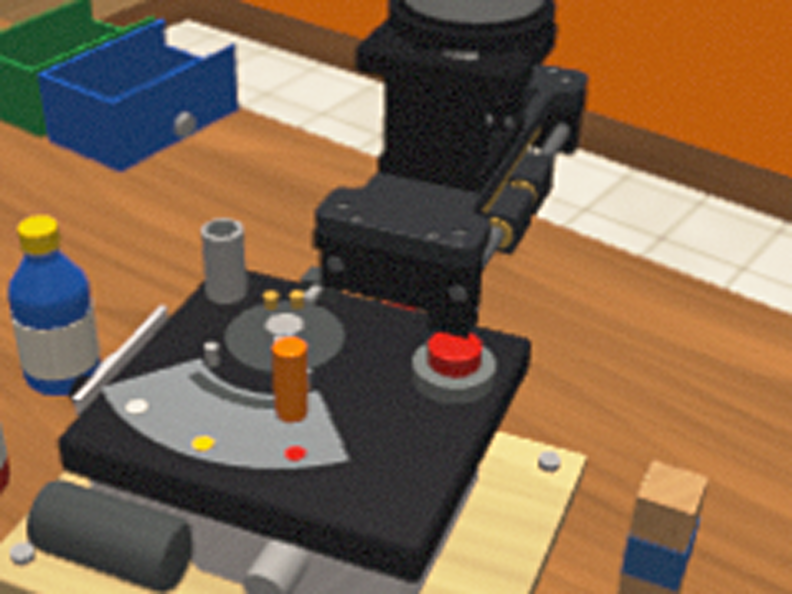

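The lever stays at the red dot. The shut fingertips are centred over the primer, about (308,200). I'll press down in small steps.

>>> {"method": "apply_moves", "body": {"moves": [[0,0.01,0.05,0,0,0,0],[0,0.01,0.075,0,0,0,0],[0,0.01,0.085,0,0,0,0],[0,0.01,0.095,0,0,0,0],[0,0.01,0.105,0,0,0,0],[0,0.01,0.105,0,0,0,0]]}}

```text
time_s: 9.15
tool_pos: [0.5867, -0.0402, 0.1422]
tool_rot: [179.9, -0.0, 104.9]
force: [0.5, 1.7, 5.5]
grip_width: 0.0008
grasp_force: 2.7
```

>>> {"method": "apply_moves", "body": {"moves": [[0,0,0.005,0,0,0,0],[0,0,0.01,0,0,0,0],[0,0,0.015,0,0,0,0],[0,0,0.015,0,0,0,0]]}}

```text
time_s: 9.55
tool_pos: [0.5867, -0.0402, 0.1413]
tool_rot: [179.9, -0.1, 104.9]
force: [-3.7, 2.4, 17.2]
grip_width: 0.0007
grasp_force: 8.1
```

```bash
python3 - <<'E'
from h import *
b=viewer.read_camera("side"); a=cv2.imread("pics/side0.png")[:,:,::-1]
f=lambda i:cv2.resize(i[185:235,275:335,::-1],None,fx=6,fy=6,interpolation=2)
cv2.imwrite("pics/p.png",np.hstack([f(a),f(b)]))
c,d=cam("side")
for z in(.141,.145,.149,.153): print(z,proj("side",[.586,-.0395,z]))
E
```

```text
0.141 [307.79736874 207.85850271]
0.145 [307.90861946 206.07972661]
0.149 [308.02050858 204.28810838]
0.153 [308.13303974 202.48353212]
```

View pics/p.png

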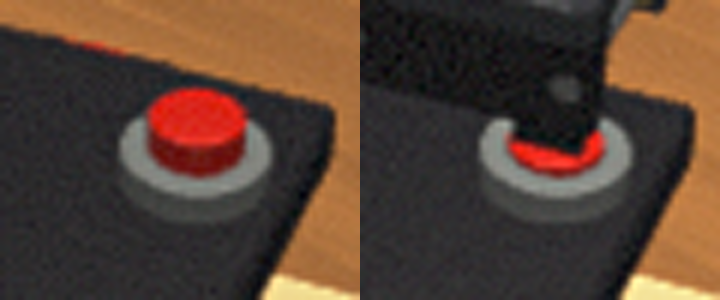

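The left half shows the button proud; the right half shows it nearly flush with the grey housing, with the fingers on the red only. A slightly firmer press will confirm the stop, then I'll release.

>>> {"method": "apply_moves", "body": {"moves": [[0,0,0.005,0,0,0,0],[0,0,0.005,0,0,0,0]]}}

```text
time_s: 9.8
tool_pos: [0.5868, -0.0402, 0.1412]
tool_rot: [179.8, -0.1, 104.9]
force: [-5.9, 2.7, 21.7]
grip_width: 0.0001
grasp_force: 10.6
```

The position is stuck while the force rises to 22 N, so this is the hard stop. I'll lift off slowly and move clear.

>>> {"method": "apply_moves", "body": {"moves": [[0,0,-0.02,0,0,0,0],[0,0,-0.05,0,0,0,0],[0,0,-0.1,0,0,0,0],[0,0,-0.25,0,0,0,0],[0,0,-0.45,0,0,0,0],[0,0,-0.6,0,0,0,0],[0,0,-0.6,0,0,0,0],[0,0,-0.6,0,0,0,0]]}}

```text
time_s: 10.6
tool_pos: [0.5856, -0.041, 0.2575]
tool_rot: [-180.0, 0.0, 104.9]
force: [-0.2, 0.5, -0.3]
grip_width: 0.0006
grasp_force: 0.0
```

```bash
python3 chk.py s5 | head -2
```

```text
10.6 [ 0.58561145 -0.04099144  0.25750586] [-1.79972323e+02  5.19870548e-03  1.04873124e+02] [-0.21336626  0.53085622 -0.30337967]
knob px 257.1021276595745 213.6595744680851 235
```

View pics/s5.png

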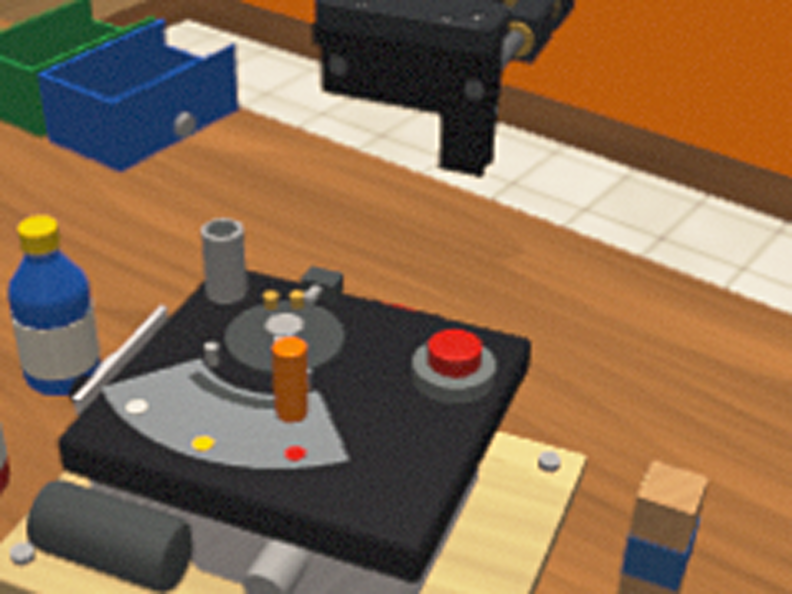

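The lever is at the red dot (knob about (257,214)), the primer has sprung back up at (308,205), and everything else stands where it was. The gripper is clear.

```bash
python3 -c "
from cell import env
print(env.sign_off())"
```

```text
the job is handed in; nothing more can be done
None
```

The job is handed in: the choke lever is at the full-choke stop (red dot), the primer was pressed right down and sprang back, and in the last side picture the socket, oil bottle and plug box stand where they were; the can was outside that picture, but the arm never went near it after passing above it.

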